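Roll a pipe stub into the V-block of the length gauge

TASK

Load the length gauge with the pipe stub that lies on the bench: roll it by its side with the fingertips along the bench and up the lead-in ramp of the length gauge until it drops into the V-block, then push it endwise along the V until its end is right up against the end stop, and leave it lying there. Never pick the stub up or carry it, and leave the other things on the bench where they are.

Things in the scene. Friction and masses are not known exactly. Their poses are not given: they have to be found in the camera images.
- pipe: the only pipe stub lying down: cream plastic-coated steel pipe, 28 mm in diameter, 160 mm long, flush black plugs in both ends, 0.1 to 0.2 kg. Origin at its centre (half-way along, on the axis), 14 mm up when on the bench; its x axis runs along the pipe, y and z turn as it rolls. Starts up to 12 degrees out of line with the V. Smooth; rolls when pushed with fingertips reaching below its mid-height, drags if pushed higher; may roll back off the ramp
- gauge: length gauge, fixed: aluminium V-block with a wedge-shaped lead-in ramp on one side, end stop on one end, dark base plate. Origin on the bench right under the bottom of the V; x along the V towards the end stop, y towards the ramp, z up. 90-degree V, bottom 5 mm up, x = -80 to 70 mm. Pipe in the V: axis at y = 0, z = 24.8 mm; fully home: its centre at x = -10, its free end at x = -90 mm
- gauge_lip (a point): middle of the V's low lip on the ramp side, which the pipe rolls over (gauge frame x = -5, y = 15, z = 20 mm; gauge axes). From the lip a level land 20 mm high runs to y = 25 mm, then the ramp slopes straight down to the bench at y = 155 mm; both as wide as the V-block, x = -80 to 70 mm. The far jaw rises at 45 degrees to y = -32, z = 37 mm and ends, level, at y = -46 mm
- gauge_stop (a point): the point on the face of the gauge's end stop that the middle of the pipe's end meets (gauge frame x = 70, y = 0, z = 24.8 mm; gauge axes). The stop is an upright steel plate across the end of the V: x = 70 to 82, y = -43 to 27 mm, 45 mm high. The gauge's base plate is 5 mm thick, x = -150 to 90, y = -53 to 27 mm
- stub_tall: bystander: the same pipe, 28 mm, a 110 mm piece standing upright beyond the far end of the lying pipe; origin under its centre
- stub_short: bystander: a 60 mm piece of the same pipe standing upright behind the far jaw; origin under its centre
- joint_a: bystander: black pressed-steel pipe joint, about 70 x 40 x 36 mm, standing on the robot's side of the ramp; origin on the bench under it
- joint_b: bystander: another such pipe joint, beyond the end stop; origin on the bench under it
- driver: bystander: screwdriver lying to the left, before a big fixed yellow crate (not tracked, 120 mm high, whose near wall stands 450 mm to the left of the robot's axis, from 340 to 820 mm ahead); origin on the bench under it
- tape: bystander: round black tape measure, 60 mm across and 32 mm high, to the right; origin under it
- tin: bystander: steel tin, 60 mm in diameter and 85 mm high, at the back left; origin under its centre
Not all that is in view belongs to the job. What is shaped like the pipe but green or turquoise is not meant.

How it is judged:
On the way, in this order (a step that is already met when the one before it is completed fails the run):
1. the pipe stub is rolling on the lead-in ramp (y of pipe in the frame of gauge between 0.02 and 0.15 m and z of pipe in the frame of gauge between 0.016 and 0.038 m and contact force between pipe and gauge above 0.05 N and angular speed of pipe above 0.3 rad/s), for 0.1 s.
2. the pipe stub lies in the V (y of pipe in the frame of gauge between -0.004 and 0.004 m and z of pipe in the frame of gauge between 0.0215 and 0.0275 m and x of pipe in the frame of gauge between -0.08 and -0.004 m and angle between the x axis of pipe and the x axis of gauge, either way round below 0.06 rad), for 0.2 s.
At the end, for the whole second after the job is handed in: The pipe stub lies at rest in the V (axis within 4 mm of the V's middle, 3 mm of its seated height and 0.06 rad of its direction), with its end within 2.5 mm of the end stop (all of step 2 and x of pipe in the frame of gauge between -0.0125 and -0.0075 m and contact force between pipe and gauge above 0.3 N and linear speed of pipe below 0.01 m/s and angular speed of pipe below 0.2 rad/s); the robot touches nothing.
It fails at once if the pipe stub is lifted off the bench, the ramp or the gauge ((y of pipe in the frame of gauge above 0.165 m and height (world z) of pipe above 0.024 m) or (y of pipe in the frame of gauge between 0.09 and 0.165 m and height (world z) of pipe above 0.036 m) or height (world z) of pipe above 0.046 m).
It fails at once if the pipe stub is stood up or tipped (angle between pipe's own x axis and vertical below 1.2 rad or angle between pipe's own x axis and vertical above 1.94 rad).
It fails at once if another thing on the bench is moved more than 20 mm (distance of any of stub_tall, stub_short, joint_a, joint_b, driver, tape, tin from where it was at the start of the episode above 0.02 m).
It also fails if it takes over 58 s, if anything falls off the work surface, if the arm or the gripper's body presses on something with over 40 N, if the wrist force passes 120 N, or if a joint passes its speed limit or range.

ROBOT

A 6-joint arm with a two-finger parallel gripper is mounted at the origin on the work surface. World frame = base frame: x ahead of the robot, y to its left, z up, the work surface at z = 0. Lengths are in m, angles in rad, forces in N, time in s.
With the tool pointing down it reaches from about 0.3 to 0.775 m from the base axis. Payload 14.6 kg.
Tool frame: the origin (TCP) lies on the mounting face of the last link; the fingertips stand 199 mm ahead of it and the grasp point (between the pads) lies 180 mm ahead of it; z points along the fingers, y is the line along which they close (so a half turn about z gives the same grasp; the last joint's range is limited). The gripper opens to 94 mm and grips with 3 to 60 N. Pads are 16 mm wide; open, the fingers measure 119 mm over their backs; the gripper's body (75 mm by 177 mm) begins 78 mm behind the grasp point.
Start: joints at [1.203, 0.3, 1.521, -0, 1.321, -0.067], TCP at [0.163, 0.525, 0.405] pointing down, gripper open.
Joint ranges: [-3.03, 3.03], [-0.79, 2.21], [0.23, 2.52], [-1.04, 4.18], [0, 3.07], [-2.55, 2.55]. Speed limits (rad/s): [2.22, 2.22, 2.57, 3.14, 3.14, 3.14].

INTERFACE

Orientations are given as [roll, pitch, yaw] about the fixed x, y, z axes, in that order (R = Rz(yaw) Ry(pitch) Rx(roll)).
In Python, from station import get_obs, camera, hand_in gives the robot as it stands.
- The arm moves only by the tool apply_moves, never from a script. Its argument "increments" is a list of rows, each an object of numbers: "tx", "ty", "tz": the shift along the tool's x, y, z as a fraction of full scale; "ax", "ay", "az": the turn, a rotation vector about the tool's x, y, z as a fraction of full scale. In form: [{"tx": .., "ty": .., "tz": .., "ax": .., "ay": .., "az": ..}, ...]. A call has 1 to 12 rows; each row shifts and turns the commanded pose from where the row before left it, along the tool's axes as they then stand; what a row does not reach is not made up. Full scale, the value 1, is 30 mm for a shift and 5 degrees for a turn. A row lasts 1/8 s, in which the tool goes at most 62.5 mm and 10.7 degrees, less where a joint would pass 70% of its speed; a pose out of reach is approached as far as the arm can. A call with a number of a shift or a turn outside -1 to 1 is refused whole. A call with a gripper value outside its range is refused whole. "jaw" is the closure, from 0 (fully open) to 1 (shut), set as the call begins (left out, the last holds). The fingers move at their own pace and stop on an object; "force" is the grip in N (left out, the last holds). Time passes only in rows, so rows that do not move let the fingers close. It gives the time, the measured TCP pose, the force, the opening and the grip force at its end, in the units of the state.
- get_obs(): the state, without advancing time (a new reading comes with each control period).
- camera(name): name is "scene" or "top"; returns a dict with "pixels" (384x512x3 uint8, red, green, blue), "camera_matrix" (3x3 intrinsics, pixels), "R" (3x3) and "t" (3): a world point X has camera coordinates R X + t. Camera axes: x right, y down, z forward; pixel columns grow to the right and rows downward; lengths in m; the calibration is good to about 2 mm. A picture is of the moment at which its call begins. There is no depth.
- hand_in(): hands the job in; it is judged then, once.
The state is a dict: "time_s": time; "qpos": joint angles; "joint_vel": joint speeds; "tau": joint torques, N m; "ee_pos": TCP position; "eef_rot": TCP orientation; "force": force on the tool from outside, world axes, zero at the start; "moment": the same for the moment, N m; "grip_width": finger opening in m; "grip_force": force on a finger pad.
Only numpy, scipy, OpenCV 4.12 (cv2) and the standard library are available. Lean on these libraries where they do the work, as an engineer would, in place of code of your own. Each camera call takes 0.05 s, during which the arm holds its last target. There are 200 camera calls.

## Working session

There is one attempt and no reset: what is moved stays moved. The work goes in short steps, Python scripts to look and compute and a tool call to move; the robot and the scene stay as the last step left them, time stands still between calls to the robot, and variables do not carry over. Pictures are saved under pics/ and viewed, at most 10 in all, crops included, and the job is handed in when it is done.

Besides the shell and the picture viewer there is one more tool, called in YAML: its name, and indented under it one key for each argument. apply_moves: Moves the arm, as the interface text tells. Its arguments: {"type":"object","properties":{"increments":{"type":"array"},"jaw":{"type":"number"},"force":{"type":"number"}},"required":["increments"]}

```bash
mkdir -p pics; ls; cat > h.py <<'E'
import numpy as np, cv2
from station import get_obs, camera
def snap(n,f):
    c=camera(n); np.savez(''+n+'.npz',**{k:np.array(c[k]) for k in('pixels','camera_matrix','R','t')})
    cv2.imwrite('pics/'+f,cv2.cvtColor(c['pixels'],cv2.COLOR_RGB2BGR)); return c
def load(n): return np.load(''+n+'.npz')
def px2w(c,u,v,z):
    K,R,t=c['camera_matrix'],c['R'],np.array(c['t']).ravel()
    d=R.T@np.linalg.solve(K,[u,v,1.]); o=-R.T@t
    return o+d*(z-o[2])/d[2]
def w2px(c,X):
    p=c['camera_matrix']@(c['R']@np.array(X)+np.array(c['t']).ravel()); return p[:2]/p[2]
E
python3 - <<'E'
from h import *
for n in('scene','top'):
    c=snap(n,n+'1.png'); print(n,-c['R'].T@np.array(c['t']).ravel())
a=[cv2.imread(f'pics/{n}1.png') for n in('scene','top')]
o=get_obs(); print(o)
E
```

```text
pics
scene [ 1.52393349 -0.34561054  0.83547171]
top [ 0.32450366 -0.07194773  1.13533183]
{'time_s': 0.1, 'qpos': array([ 1.20336784e+00,  3.00430688e-01,  1.52149224e+00, -4.91802560e-05,
        1.32072454e+00, -6.65807146e-02]), 'joint_vel': array([ 0.00058657, -0.00251907, -0.00234055, -0.00065583, -0.00089655,
        0.00073099]), 'tau': array([ 2.02644624e-03, -5.32651448e+01, -3.53279972e+01,  7.09747151e-02,
        2.34845770e-02, -6.81008555e-05]), 'ee_pos': array([0.16296939, 0.52527744, 0.40414598]), 'eef_rot': array([-3.14053701e+00, -2.26462260e-05,  2.84075706e+00]), 'force': array([0.04146578, 0.60671433, 0.29202654]), 'moment': array([-0.02604548,  0.0191954 ,  0.02888464]), 'grip_force': 0.0, 'grip_width': 0.09419233294838895}
```

View pics/top1.png

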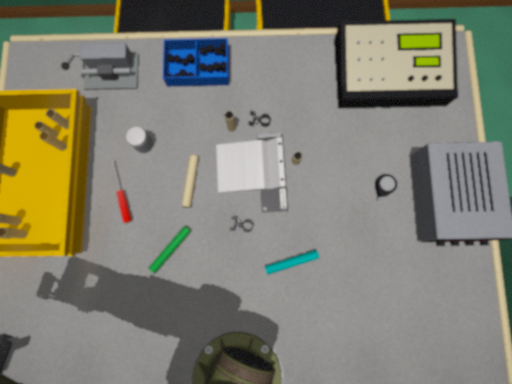

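View pics/scene1.png

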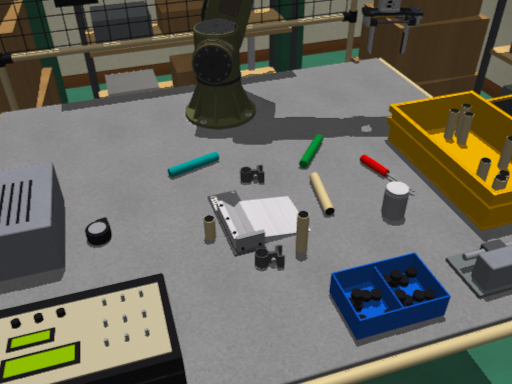

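The lying pipe-shaped things in the top view are cream (190,181), green (170,249) and turquoise (292,262). The upright stubs are at (231,121) and (297,157). I choose the cream one and check it in a close crop.

```bash
python3 - <<'E'
from h import *
i=cv2.imread('pics/top1.png')[100:240,170:310]
cv2.imwrite('pics/crop1.png',cv2.resize(i,None,fx=4.2,fy=4.2,interpolation=cv2.INTER_CUBIC))
E
```

```text
(no output)
```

View pics/crop1.png

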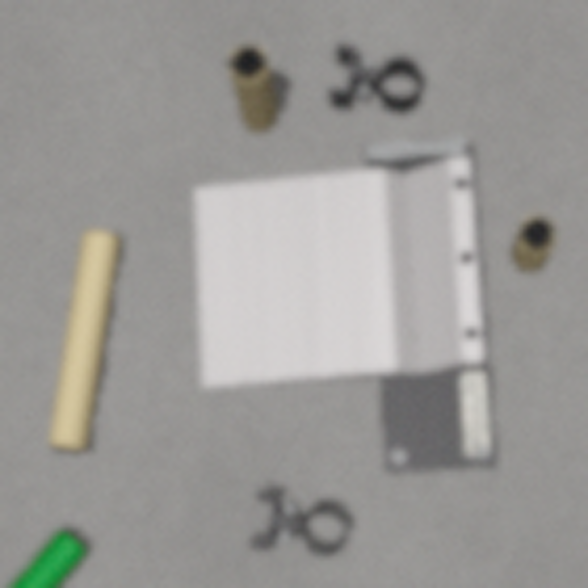

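```bash
cat >> h.py <<'E'
from scipy.optimize import least_squares
def fit(c,G,P,x0):
    G=np.array(G)/1e3
    def w(p): 
        s,k=np.sin(p[2]),np.cos(p[2]); return np.c_[p[0]+k*G[:,0]-s*G[:,1],p[1]+s*G[:,0]+k*G[:,1],G[:,2]]
    f=lambda p:np.ravel([w2px(c,X) for X in w(p)]-np.array(P))
    r=least_squares(f,x0); return r.x,r.fun.reshape(-1,2)
def crop(P,u0=170,v0=100,s=4.2): return (np.array(P,float)+.5)/s-.5+[u0,v0]
E
python3 - <<'E'
from h import *
np.set_printoptions(precision=4,suppress=True)
c=load('top')
g,r=fit(c,[(-80,155,0),(70,155,0),(-80,15,20),(-150,27,5),(-150,-53,5),(-80,-46,37),(70,15,20)],
 crop([(202,387),(194,187),(399,374),(385,470),(494,464),(486,358),(388,168)]),[.5,0,0])
print('gauge',g); print(r)
p,r=fit(c,[(80,0,14),(-80,0,14),(80,14,14),(80,-14,14),(-80,14,14),(-80,-14,14)],crop([(101,233),(70,449),(84,230),(119,234),(52,446),(88,452)]),[.5,.2,0])
print('pipe',p,r)
s,k=np.sin(g[2]),np.cos(g[2]); R=np.array([[k,-s],[s,k]])
print('pipe in gauge',R.T@(p[:2]-g[:2]),p[2]-g[2])
for n,u,h in(('tall',(249,62),.11),('short',(538,234),.06),('ja',(300,520),.02),('jb',(378,82),.02)):
    w=px2w(c,*crop(u),h); print(n,w,R.T@(w[:2]-g[:2]))
E
```

```text
gauge [ 0.615  -0.0977  0.0395]
[[ 0.377  -0.2881]
 [ 0.5606  0.0048]
 [-0.5461 -0.9375]
 [ 0.0851  0.2775]
 [ 0.8113  0.2497]
 [-0.521   0.6641]
 [-0.7443  0.0274]]
pipe [ 0.5618  0.1376 -0.1254] [[ 0.0895 -0.0974]
 [-0.0128 -0.0596]
 [-0.3741  0.1432]
 [ 0.3191  0.1386]
 [-0.3467  0.146 ]
 [ 0.3254 -0.2648]]
pipe in gauge [-0.0439  0.2372] -0.16493968811942303
tall [0.7322 0.0118 0.11  ] [0.1214 0.1047]
short [ 0.6217 -0.1854  0.06  ] [ 0.0032 -0.0879]
ja [ 0.4287 -0.0162  0.02  ] [-0.1829  0.0888]
jb [ 0.7505 -0.076   0.02  ] [0.1362 0.0163]
```

The crop confirms the choice: the cream pipe runs from crop (101,233) to (70,449). The gauge has its stop at the top, its ramp to the left, and the tall stub beyond the pipe. Pipe in the gauge frame: x −44, y 237 mm, yaw −9.4°. I'll push with the open fingers spread along the pipe.

```bash
cat >> h.py <<'E'
from scipy.spatial.transform import Rotation as Ro
GP=np.array([0.615,-0.0977]); GY=0.0395
def g2w(x,y): s,k=np.sin(GY),np.cos(GY); return GP+[k*x-s*y,s*x+k*y]
def w2g(w): s,k=np.sin(GY),np.cos(GY); return np.array([[k,s],[-s,k]])@(np.array(w)[:2]-GP)
def goal(gx,gy,tip,yaw=0.):
    "gauge-frame tool axis (m), tip height, yaw rel. gauge -> deltas in units, along present tool axes, then turn"
    o=get_obs(); T=Ro.from_euler('xyz',o['eef_rot']); D=Ro.from_euler('xyz',[np.pi,0,np.pi/2+GY+yaw])
    W=np.r_[g2w(gx,gy),tip+.199]
    tu=np.degrees((T.inv()*D).as_rotvec())/5
    print('t',round(o['time_s'],2),'now gauge',w2g(o['ee_pos']).round(4),'tip',round(o['ee_pos'][2]-.199,4),'F',o['force'].round(1))
    print('shift',(T.inv().apply(W-o['ee_pos'])/.03).round(3),'turn',tu.round(3),' shift after turn',(D.inv().apply(W-o['ee_pos'])/.03).round(3))
E
python3 - <<'E'
from h import *
y=-.165; n=np.array([-np.sin(y),np.cos(y)])
q=np.array([-.044,.237])+n*.036; print(q,g2w(*q)); goal(*q,.1,y)
E
```

```text
[-0.03808692  0.27251106] [0.5661814  0.17309445]
t 0.1 now gauge [-0.4271  0.6403] tip 0.2051 F [0.  0.6 0.3]
shift [-16.315  -7.226   3.512] turn [-1.0000e-02  8.0000e-03  1.5991e+01]  shift after turn [-9.965 14.804  3.505]
```

apply_moves:
  increments:
    - {"tx":-0.906,"ty":-0.401,"tz":0.1}
    - {"tx":-0.906,"ty":-0.401,"tz":0.1}
    - {"tx":-0.906,"ty":-0.401,"tz":0.1}
    - {"tx":-0.906,"ty":-0.401,"tz":0.1}
    - {"tx":-0.906,"ty":-0.401,"tz":0.1}
    - {"tx":-0.906,"ty":-0.401,"tz":0.1}
    - {"tx":-0.906,"ty":-0.401,"tz":0.1}
    - {"tx":-0.906,"ty":-0.401,"tz":0.1}
    - {"tx":-0.906,"ty":-0.401,"tz":0.1}
    - {"tx":-0.906,"ty":-0.401,"tz":0.1}
    - {"tx":-0.906,"ty":-0.401,"tz":0.1}
    - {"tx":-0.906,"ty":-0.401,"tz":0.1}

```text
schema error: expected keys tx, ty, tz, ax, ay, az
```

apply_moves:
  increments:
    - {"az":1}
    - {"az":1}
    - {"az":1}
    - {"az":1}
    - {"az":1}
    - {"az":1}
    - {"az":1}
    - {"az":1}
    - {"az":1}
    - {"az":1}
    - {"az":1}
    - {"az":1}

```text
schema error: expected keys tx, ty, tz, ax, ay, az
```

apply_moves:
  increments:
    - {"az":1}
    - {"az":1}
    - {"az":1}
    - {"az":1}

```text
schema error: expected keys tx, ty, tz, ax, ay, az
```

```bash
python3 - <<'E'
from h import *
goal(-.0381,.2725,.06,-.165)
E
```

```text
t 0.1 now gauge [-0.4271  0.6403] tip 0.2051 F [0.  0.6 0.3]
shift [-16.315  -7.225   4.845] turn [-1.0000e-02  8.0000e-03  1.5991e+01]  shift after turn [-9.965 14.804  4.838]
```

apply_moves:
  increments:
    - {"tx":-0.9,"ty":-0.4,"tz":0.1,"ax":0,"ay":0,"az":0}
    - {"tx":-0.9,"ty":-0.4,"tz":0.1,"ax":0,"ay":0,"az":0}
    - {"tx":-0.9,"ty":-0.4,"tz":0.1,"ax":0,"ay":0,"az":0}
    - {"tx":-0.9,"ty":-0.4,"tz":0.1,"ax":0,"ay":0,"az":0}
    - {"tx":-0.9,"ty":-0.4,"tz":0.1,"ax":0,"ay":0,"az":0}
    - {"tx":-0.9,"ty":-0.4,"tz":0.1,"ax":0,"ay":0,"az":0}
    - {"tx":-0.9,"ty":-0.4,"tz":0.1,"ax":0,"ay":0,"az":0}
    - {"tx":-0.9,"ty":-0.4,"tz":0.1,"ax":0,"ay":0,"az":0}
    - {"tx":-0.9,"ty":-0.4,"tz":0.1,"ax":0,"ay":0,"az":0}
    - {"tx":-0.9,"ty":-0.4,"tz":0.1,"ax":0,"ay":0,"az":0}
    - {"tx":-0.9,"ty":-0.4,"tz":0.1,"ax":0,"ay":0,"az":0}
    - {"tx":-0.9,"ty":-0.4,"tz":0.1,"ax":0,"ay":0,"az":0}

```text
time_s: 1.6
ee_pos: [0.4304, 0.291, 0.3683]
eef_rot: [-3.141, -0.0, 2.841]
force: [-0.2, -0.6, -0.8]
grip_width: 0.0939
grip_force: 0.0
```

apply_moves:
  increments:
    - {"tx":0,"ty":0,"tz":0,"ax":0,"ay":0,"az":1}
    - {"tx":0,"ty":0,"tz":0,"ax":0,"ay":0,"az":1}
    - {"tx":0,"ty":0,"tz":0,"ax":0,"ay":0,"az":1}
    - {"tx":0,"ty":0,"tz":0,"ax":0,"ay":0,"az":1}
    - {"tx":0,"ty":0,"tz":0,"ax":0,"ay":0,"az":1}
    - {"tx":0,"ty":0,"tz":0,"ax":0,"ay":0,"az":1}
    - {"tx":0,"ty":0,"tz":0,"ax":0,"ay":0,"az":1}
    - {"tx":0,"ty":0,"tz":0,"ax":0,"ay":0,"az":1}
    - {"tx":0,"ty":0,"tz":0,"ax":0,"ay":0,"az":1}
    - {"tx":0,"ty":0,"tz":0,"ax":0,"ay":0,"az":1}
    - {"tx":0,"ty":0,"tz":0,"ax":0,"ay":0,"az":1}
    - {"tx":0,"ty":0,"tz":0,"ax":0,"ay":0,"az":1}

```text
time_s: 3.1
ee_pos: [0.4297, 0.2918, 0.3683]
eef_rot: [-3.141, 0.0, 1.791]
force: [-0.1, -0.9, 0.2]
grip_width: 0.0938
grip_force: 0.0
```

apply_moves:
  increments:
    - {"tx":0,"ty":0,"tz":0,"ax":0,"ay":0,"az":1}
    - {"tx":0,"ty":0,"tz":0,"ax":0,"ay":0,"az":1}
    - {"tx":0,"ty":0,"tz":0,"ax":0,"ay":0,"az":1}
    - {"tx":0,"ty":0,"tz":0,"ax":0,"ay":0,"az":1}

```text
time_s: 3.6
ee_pos: [0.4297, 0.2917, 0.3683]
eef_rot: [-3.141, 0.0, 1.442]
force: [0.3, 0.6, -0.9]
grip_width: 0.0941
grip_force: 0.0
```

```bash
python3 - <<'E'
from h import *
goal(-.0381,.2725,.06,-.165)
E
```

```text
t 3.6 now gauge [-0.1698  0.3965] tip 0.1693 F [ 0.3  0.6 -0.9]
shift [-3.335  5.022  3.643] turn [-0.006  0.005 -0.042]  shift after turn [-3.355  5.008  3.645]
```

apply_moves:
  increments:
    - {"tx":-0.557,"ty":0.837,"tz":0.6,"ax":0,"ay":0,"az":0}
    - {"tx":-0.557,"ty":0.837,"tz":0.6,"ax":0,"ay":0,"az":0}
    - {"tx":-0.557,"ty":0.837,"tz":0.6,"ax":0,"ay":0,"az":0}
    - {"tx":-0.557,"ty":0.837,"tz":0.6,"ax":0,"ay":0,"az":0}
    - {"tx":-0.557,"ty":0.837,"tz":0.6,"ax":0,"ay":0,"az":0}
    - {"tx":-0.557,"ty":0.837,"tz":0.6,"ax":0,"ay":0,"az":-0.04}
    - {"tx":0,"ty":0,"tz":0,"ax":0,"ay":0,"az":0}

```text
time_s: 4.47
ee_pos: [0.5671, 0.1721, 0.2589]
eef_rot: [-3.139, 0.001, 1.446]
force: [-0.4, 0.5, -0.3]
grip_width: 0.0942
grip_force: 0.0
```

```bash
python3 - <<'E'
from h import *
goal(-.0381,.2725,.006,-.165)
c=snap('scene','s2.png'); print(c['t'])
i=cv2.imread('pics/s2.png')[130:290,190:400]
cv2.imwrite('pics/s2c.png',cv2.resize(i,None,fx=3.6,fy=3.6,interpolation=cv2.INTER_CUBIC))
E
```

```text
t 4.47 now gauge [-0.0372  0.2715] tip 0.0599 F [-0.4  0.5 -0.3]
shift [ 0.029 -0.03   1.796] turn [-0.031  0.012  0.008]  shift after turn [ 0.028 -0.035  1.796]
[-0.09854514 -0.25954474  1.7500738 ]
```

View pics/s2c.png

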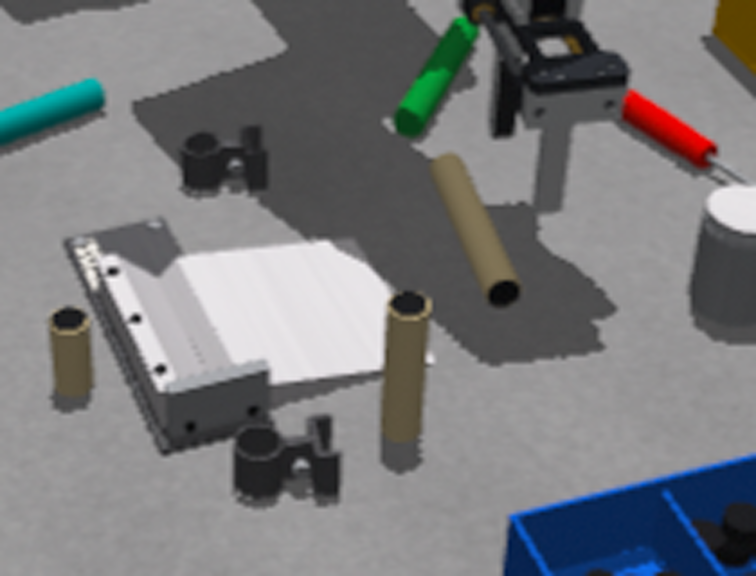

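The gripper stands beyond the pipe (far end at crop (503,292)), on the side away from the ramp. The gauge stop is near crop (215,400). I cross-check both against the second camera, then descend.

apply_moves:
  increments:
    - {"tx":0,"ty":0,"tz":0.6,"ax":0,"ay":0,"az":0}
    - {"tx":0,"ty":0,"tz":0.6,"ax":0,"ay":0,"az":0}
    - {"tx":0,"ty":0,"tz":0.6,"ax":0,"ay":0,"az":0}
    - {"tx":0,"ty":0,"tz":0,"ax":0,"ay":0,"az":0}

```text
time_s: 5.03
ee_pos: [0.5661, 0.1734, 0.2048]
eef_rot: [-3.139, 0.001, 1.448]
force: [-0.3, 1.0, 0.8]
grip_width: 0.0936
grip_force: 0.0
```

```bash
python3 - <<'E'
from h import *
c=load('scene')
for n,u,z in(('pipe far end',(503,292),.014),('pipe near end top',(446,158),.028),('stop top far -y corner',(168,389),.045),('stop top +y',(268,366),.045),('ramp corner far',(432,362),0),('lowjaw end-x jaw top',(74,240),.005)):
    w=px2w(c,*crop(u,190,130,3.6),z); print(n,w2g(w).round(4))
goal(-.0381,.2725,.006,-.165)
E
```

```text
pipe far end [0.0334 0.2244]
pipe near end top [-0.1135  0.2479]
stop top far -y corner [ 0.0791 -0.0418]
stop top +y [0.0808 0.0268]
ramp corner far [0.0698 0.1527]
lowjaw end-x jaw top [-0.1437 -0.0451]
t 5.03 now gauge [-0.0382  0.2729] tip 0.0058 F [-0.3  1.   0.8]
shift [-0.011  0.004 -0.008] turn [-0.032  0.012  0.035]  shift after turn [-0.011  0.004 -0.008]
```

apply_moves:
  increments:
    - {"tx":-0.15,"ty":0,"tz":0,"ax":0,"ay":0,"az":0}
    - {"tx":-0.15,"ty":0,"tz":0,"ax":0,"ay":0,"az":0}
    - {"tx":-0.1,"ty":0,"tz":0,"ax":0,"ay":0,"az":0}
    - {"tx":-0.1,"ty":0,"tz":0,"ax":0,"ay":0,"az":-0.1}
    - {"tx":-0.1,"ty":0,"tz":0,"ax":0,"ay":0,"az":-0.25}
    - {"tx":-0.1,"ty":0,"tz":0,"ax":0,"ay":0,"az":-0.25}
    - {"tx":-0.1,"ty":0,"tz":0,"ax":0,"ay":0,"az":-0.25}
    - {"tx":-0.1,"ty":0,"tz":0,"ax":0,"ay":0,"az":-0.25}
    - {"tx":-0.1,"ty":0,"tz":0,"ax":0,"ay":0,"az":-0.25}
    - {"tx":-0.1,"ty":0,"tz":0,"ax":0,"ay":0,"az":-0.25}
    - {"tx":-0.1,"ty":0,"tz":0,"ax":0,"ay":0,"az":-0.25}
    - {"tx":0,"ty":0,"tz":0,"ax":0,"ay":0,"az":0}

```text
time_s: 6.52
ee_pos: [0.5637, 0.1373, 0.2066]
eef_rot: [-3.142, 0.0, 1.61]
force: [0.2, 0.5, 0.2]
grip_width: 0.094
grip_force: 0.0
```

```bash
python3 - <<'E'
from h import *
goal(-.043,.200,.006,0)
snap('scene','s3.png')
i=cv2.imread('pics/s3.png')[130:290,190:400]
cv2.imwrite('pics/s3c.png',cv2.resize(i,None,fx=3.6,fy=3.6,interpolation=cv2.INTER_CUBIC))
E
```

```text
t 6.53 now gauge [-0.0419  0.2368] tip 0.0076 F [0.2 0.5 0.2]
shift [-1.228 -0.034  0.055] turn [-0.     0.    -0.007]  shift after turn [-1.228 -0.035  0.055]
```

View pics/s3c.png

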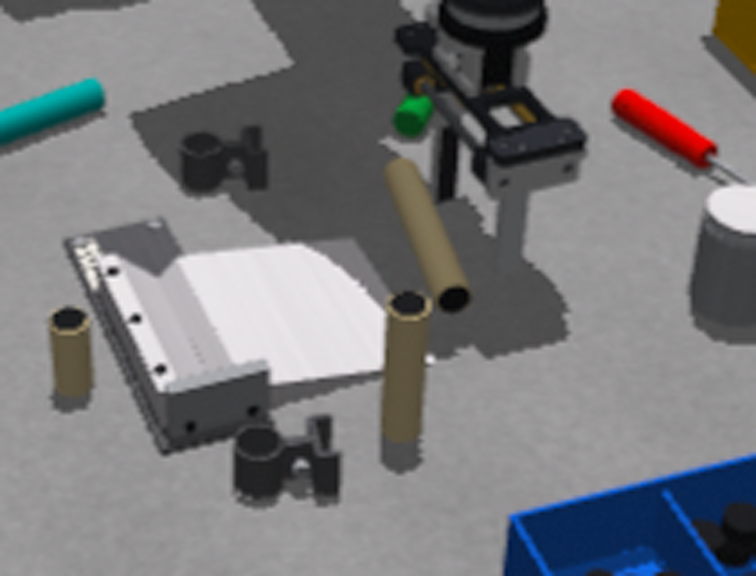

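The pipe has rolled ahead of the fingers: far end at (454,298), near end top at (400,162). It may still be rolling, so I measure it again.

```bash
python3 - <<'E'
from h import *
c=load('scene')
a=w2g(px2w(c,*crop((454,298),190,130,3.6),.014));b=w2g(px2w(c,*crop((400,162),190,130,3.6),.026))
print(a,b,np.degrees(np.arctan2(a[1]-b[1],a[0]-b[0])))
ims=[c['pixels']]
for k in range(2):
    for _ in range(2): d=camera('scene')
    f=np.abs(d['pixels'].astype(int)-ims[-1]).sum(2)[170:250,290:330]; print('moved px',(f>60).sum()); ims.append(d['pixels'])
E
```

```text
[0.02727182 0.18878369] [-0.12360529  0.21351973] -9.310710180596423
moved px 7
moved px 2
```

The pipe rolled freely without yawing: it is still at −9.3°, centre about (−50, 201) mm. Pushing gently won't turn it. I'll straddle it diagonally with the open fingers and twist, which puts a pure couple on the pipe with no grip or lift.

apply_moves:
  increments:
    - {"tx":0,"ty":0,"tz":-0.7,"ax":0,"ay":0,"az":0}
    - {"tx":0,"ty":0,"tz":-0.7,"ax":0,"ay":0,"az":0}
    - {"tx":-0.6,"ty":-0.13,"tz":0,"ax":0,"ay":0,"az":0}
    - {"tx":-0.6,"ty":-0.13,"tz":0,"ax":0,"ay":0,"az":0.4}
    - {"tx":0,"ty":0,"tz":0,"ax":0,"ay":0,"az":1}
    - {"tx":0,"ty":0,"tz":0,"ax":0,"ay":0,"az":1}
    - {"tx":0,"ty":0,"tz":0,"ax":0,"ay":0,"az":1}
    - {"tx":0,"ty":0,"tz":0,"ax":0,"ay":0,"az":1}
    - {"tx":0,"ty":0,"tz":0,"ax":0,"ay":0,"az":1}
    - {"tx":0,"ty":0,"tz":0,"ax":0,"ay":0,"az":1}
    - {"tx":0,"ty":0,"tz":0,"ax":0,"ay":0,"az":1}
    - {"tx":0,"ty":0,"tz":0,"ax":0,"ay":0,"az":1}

```text
time_s: 8.28
ee_pos: [0.557, 0.0999, 0.2475]
eef_rot: [-3.14, 0.001, 0.871]
force: [-0.2, -0.9, 0.4]
grip_width: 0.094
grip_force: 0.0
```

apply_moves:
  increments:
    - {"tx":0,"ty":0,"tz":0,"ax":0,"ay":0,"az":1}
    - {"tx":0,"ty":0,"tz":0,"ax":0,"ay":0,"az":0}

```text
time_s: 8.52
ee_pos: [0.557, 0.1001, 0.2477]
eef_rot: [-3.141, 0.001, 0.788]
force: [-0.3, -0.4, 0.3]
grip_width: 0.0937
grip_force: 0.0
```

```bash
python3 - <<'E'
from h import *
goal(-.050,.2015,.009,np.radians(-47))
snap('scene','s4.png')
i=cv2.imread('pics/s4.png')[130:290,190:400]
cv2.imwrite('pics/s4c.png',cv2.resize(i,None,fx=3.6,fy=3.6,interpolation=cv2.INTER_CUBIC))
E
```

```text
t 8.53 now gauge [-0.0501  0.2   ] tip 0.0487 F [-0.3 -0.4  0.3]
shift [ 0.039 -0.034  1.323] turn [-0.01   0.014 -0.026]  shift after turn [ 0.038 -0.035  1.323]
```

View pics/s4c.png

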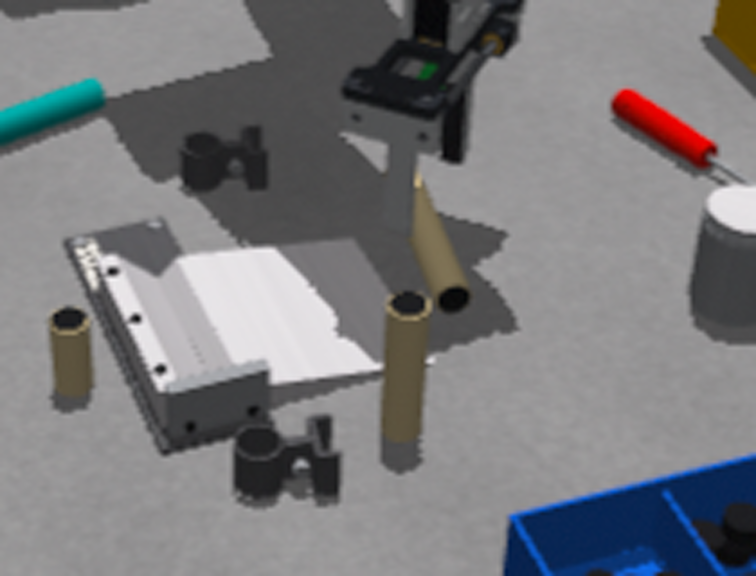

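The pipe's far end is still at (454,298), at rest, and the fingers stand diagonally on either side of it. Next I descend and twist by 20.5°.

apply_moves:
  increments:
    - {"tx":0.04,"ty":-0.03,"tz":0.44,"ax":0,"ay":0,"az":0}
    - {"tx":0,"ty":0,"tz":0.44,"ax":0,"ay":0,"az":0}
    - {"tx":0,"ty":0,"tz":0.44,"ax":0,"ay":0,"az":0}
    - {"tx":0,"ty":0,"tz":0,"ax":0,"ay":0,"az":-0.5}
    - {"tx":0,"ty":0,"tz":0,"ax":0,"ay":0,"az":-0.5}
    - {"tx":0,"ty":0,"tz":0,"ax":0,"ay":0,"az":-0.5}
    - {"tx":0,"ty":0,"tz":0,"ax":0,"ay":0,"az":-0.5}
    - {"tx":0,"ty":0,"tz":0,"ax":0,"ay":0,"az":-0.5}
    - {"tx":0,"ty":0,"tz":0,"ax":0,"ay":0,"az":-0.5}
    - {"tx":0,"ty":0,"tz":0,"ax":0,"ay":0,"az":-0.5}
    - {"tx":0,"ty":0,"tz":0,"ax":0,"ay":0,"az":-0.5}
    - {"tx":0,"ty":0,"tz":0,"ax":0,"ay":0,"az":-0.1}

```text
time_s: 10.07
ee_pos: [0.5574, 0.1027, 0.2083]
eef_rot: [-3.141, 0.0, 1.147]
force: [-0.8, -0.7, 0.5]
grip_width: 0.0939
grip_force: 0.3
```

```bash
python3 - <<'E'
from h import *
goal(-.050,.2015,.009,np.radians(-26.8))
snap('scene','s5.png')
i=cv2.imread('pics/s5.png')[130:290,190:400]
cv2.imwrite('pics/s5c.png',cv2.resize(i,None,fx=3.6,fy=3.6,interpolation=cv2.INTER_CUBIC))
E
```

```text
t 10.07 now gauge [-0.0496  0.2025] tip 0.0093 F [-0.8 -0.7  0.5]
shift [-0.036  0.004  0.009] turn [-0.008  0.005  0.055]  shift after turn [-0.036  0.004  0.009]
```

View pics/s5c.png

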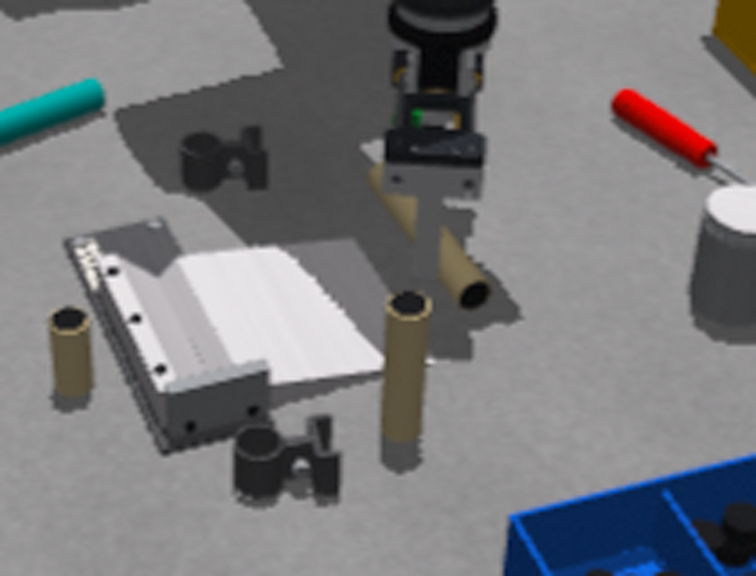

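Both fingers touch and the pipe has turned: far end at (474,292), near end at about (378,172). I lift off, square the tool, go behind the pipe and measure it by code.

apply_moves:
  increments:
    - {"tx":0,"ty":0,"tz":-0.8,"ax":0,"ay":0,"az":0.1}
    - {"tx":0,"ty":0,"tz":-0.8,"ax":0,"ay":0,"az":-0.1}
    - {"tx":0,"ty":0,"tz":0,"ax":0,"ay":0,"az":-0.88}
    - {"tx":0,"ty":0,"tz":0,"ax":0,"ay":0,"az":-0.88}
    - {"tx":0,"ty":0,"tz":0,"ax":0,"ay":0,"az":-0.88}
    - {"tx":0,"ty":0,"tz":0,"ax":0,"ay":0,"az":-0.88}
    - {"tx":0,"ty":0,"tz":0,"ax":0,"ay":0,"az":-0.88}
    - {"tx":0,"ty":0,"tz":0,"ax":0,"ay":0,"az":-0.88}
    - {"tx":0.7,"ty":0,"tz":0,"ax":0,"ay":0,"az":0}
    - {"tx":0.7,"ty":0,"tz":0,"ax":0,"ay":0,"az":0}
    - {"tx":0,"ty":0,"tz":0,"ax":0,"ay":0,"az":0}

```text
time_s: 11.5
ee_pos: [0.5557, 0.1468, 0.2569]
eef_rot: [3.142, -0.0, 1.609]
force: [-0.3, -0.3, -0.7]
grip_width: 0.094
grip_force: 0.0
```

```bash
cat >> h.py <<'E'
from scipy.optimize import minimize
def pipefit(c,x0,zf=lambda y:.014,show=None):
    "pipe (gauge x,y,yaw) from silhouette in the scene camera: hull of the projected cylinder vs cream mask"
    px=np.array(c['pixels']); hsv=cv2.cvtColor(px,cv2.COLOR_RGB2HSV)
    m=((hsv[...,0]>=12)&(hsv[...,0]<=32)&(hsv[...,1]>55)&(hsv[...,2]>50)).astype(np.uint8)
    a=np.linspace(0,2*np.pi,24); K=8
    def hull(p):
        z=zf(p[1]); y=.014*np.cos(a); h=z+.014*np.sin(a); P=[]
        for e in(-.08,.08):
            for yy,hh in zip(y,h):
                gx=p[0]+e*np.cos(p[2])-yy*np.sin(p[2]); gy=p[1]+e*np.sin(p[2])+yy*np.cos(p[2])
                P.append(w2px(c,np.r_[g2w(gx,gy),hh]))
        return cv2.convexHull(np.array(P,np.float32))
    x0=np.array(x0,float)
    b=np.zeros(m.shape,np.uint8); cv2.fillConvexPoly(b,hull(x0).astype(int),1); b=cv2.dilate(b,np.ones((31,31)))
    m=m*b
    def cost(q):
        p=q*[.01,.01,.1]; r=np.zeros(m.shape,np.uint8); cv2.fillConvexPoly(r,np.round((hull(p))*16).astype(np.int32),255,cv2.LINE_AA,4)
        return np.abs(r/255.-m).sum()
    s=minimize(cost,x0/[.01,.01,.1],method='Nelder-Mead',options=dict(initial_simplex=np.array(x0/[.01,.01,.1])+np.array([[0,0,0],[1.5,0,0],[0,1.5,0],[0,0,1.]]),xatol=.01))
    print('pipe gauge x,y mm, yaw deg',(s.x*[10,10,np.degrees(.1)]).round(2),'cost',round(s.fun,1),'mask',m.sum()); return s.x*[.01,.01,.1]
E
python3 - <<'E'
from h import *
c=load('scene'); 
a=w2g(px2w(c,*crop((474,292),190,130,3.6),.014));b=w2g(px2w(c,*crop((378,172),190,130,3.6),.026));print(a,b)
c=snap('scene','s6.png'); p=pipefit(c,[-.05,.2015,0]); goal(p[0],p[1]+.034,.006,p[2])
c=snap('top','t6.png'); p=pipefit(c,[-.05,.2015,0])
c=np.load('scene.npz')
E
```

```text
[0.02617802 0.20505077] [-0.11741807  0.19225342]
pipe gauge x,y mm, yaw deg [-65.7  203.99  -0.78] cost 301.1 mask 576
t 11.55 now gauge [-0.0496  0.2458] tip 0.0579 F [ 0.4 -0.2  0.9]
shift [-0.26  -0.538  1.73 ] turn [-0.001  0.001  0.138]  shift after turn [-0.267 -0.535  1.73 ]
pipe gauge x,y mm, yaw deg [-52.22 203.42   0.87] cost 434.9 mask 762
```

```bash
python3 - <<'E'
from h import *
a=cv2.imread('pics/s6.png')[150:250,270:370]; b=cv2.imread('pics/t6.png')[130:230,160:260]
cv2.imwrite('pics/c6.png',np.hstack([cv2.resize(k,None,fx=4,fy=4,interpolation=cv2.INTER_CUBIC) for k in(a,b)]))
for i,(u,v) in((a,(20,60)),(a,(40,60))): print(cv2.cvtColor(i,cv2.COLOR_BGR2HSV)[40:90:10,20:60:10].tolist())
E
```

```text
[[[165, 6, 81], [20, 78, 92], [20, 84, 122], [0, 0, 80]], [[140, 7, 116], [0, 3, 79], [21, 84, 115], [23, 12, 84]], [[158, 4, 232], [10, 10, 79], [150, 3, 80], [120, 21, 12]], [[160, 3, 230], [21, 81, 91], [150, 3, 79], [0, 0, 77]], [[150, 3, 228], [21, 80, 92], [158, 5, 192], [0, 2, 149]]]
[[[165, 6, 81], [20, 78, 92], [20, 84, 122], [0, 0, 80]], [[140, 7, 116], [0, 3, 79], [21, 84, 115], [23, 12, 84]], [[158, 4, 232], [10, 10, 79], [150, 3, 80], [120, 21, 12]], [[160, 3, 230], [21, 81, 91], [150, 3, 79], [0, 0, 77]], [[150, 3, 228], [21, 80, 92], [158, 5, 192], [0, 2, 149]]]
```

View pics/c6.png

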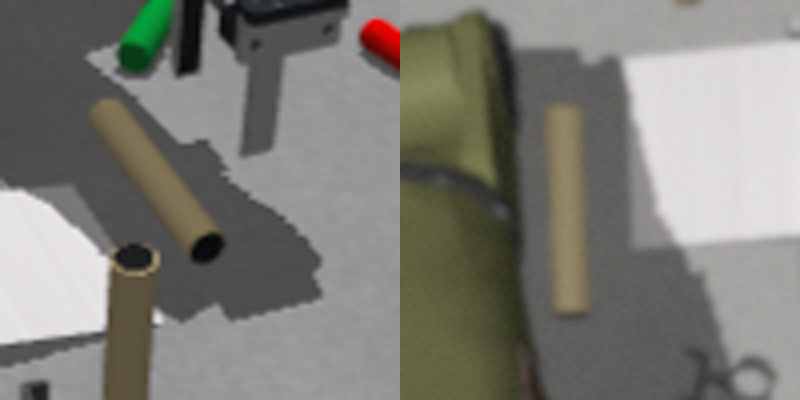

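The pipe is clear of the gripper. In the top half its ends are at (565,104) and (572,313); in the scene half they are at (207,247) and (105,103).

```bash
sed -i 's/    m=m\*b/    m=m*b; l=cv2.connectedComponents(m)[1]; k=np.bincount(l.ravel()); k[0]=0; m=(l==k.argmax()).astype(np.uint8)/' h.py
python3 - <<'E'
from h import *
c=load('top'); p,r=fit(c,[(80,0,14),(-80,0,14)],crop([(165,104),(172,313)],160,130,4),[.5,.1,0]); print('top',w2g(p),np.degrees(p[2]-GY),r)
c=load('scene'); a=w2g(px2w(c,*crop((207,247),270,150,4),.014));b=w2g(px2w(c,*crop((104,102),270,150,4),.026));print(a,b)
p=pipefit(c,[-.051,.2,.04]);pipefit(load('top'),[-.051,.2,.04]);goal(-.051,.235,.006,.03)
E
```

```text
top [-0.04896309  0.20193157] 0.258208552924451 [[ 0.01525832  0.25387863]
 [-0.01429915 -0.24149267]]
[0.02851044 0.20411367] [-0.12648465  0.19918852]
pipe gauge x,y mm, yaw deg [-64.38 203.57  -1.04] cost 142.1 mask 417
pipe gauge x,y mm, yaw deg [-49.33 202.33  -0.58] cost 127.3 mask 454
t 11.6 now gauge [-0.0495  0.2451] tip 0.0579 F [0.8 0.1 0.4]
shift [-0.338 -0.049  1.731] turn [-0.002  0.001 -0.368]  shift after turn [-0.336 -0.06   1.731]
```

Aligned with the V to within about 1°. I descend and roll it to the ramp.

apply_moves:
  increments:
    - {"tx":0,"ty":0,"tz":0.58,"ax":0,"ay":0,"az":0}
    - {"tx":0,"ty":0,"tz":0.58,"ax":0,"ay":0,"az":0}
    - {"tx":0,"ty":0,"tz":0.57,"ax":0,"ay":0,"az":0}
    - {"tx":-0.2,"ty":0,"tz":0,"ax":0,"ay":0,"az":0}
    - {"tx":-0.2,"ty":0,"tz":0,"ax":0,"ay":0,"az":0}
    - {"tx":-0.15,"ty":0,"tz":0,"ax":0,"ay":0,"az":0}
    - {"tx":-0.15,"ty":0,"tz":0,"ax":0,"ay":0,"az":0}
    - {"tx":-0.15,"ty":0,"tz":0,"ax":0,"ay":0,"az":0}
    - {"tx":-0.15,"ty":0,"tz":0,"ax":0,"ay":0,"az":0}
    - {"tx":-0.15,"ty":0,"tz":0,"ax":0,"ay":0,"az":0}
    - {"tx":-0.15,"ty":0,"tz":0,"ax":0,"ay":0,"az":0}
    - {"tx":-0.15,"ty":0,"tz":0,"ax":0,"ay":0,"az":0}

```text
time_s: 13.1
ee_pos: [0.5576, 0.1009, 0.2051]
eef_rot: [3.142, -0.0, 1.608]
force: [0.6, -0.4, 0.4]
grip_width: 0.094
grip_force: 0.1
```

```bash
python3 - <<'E'
from h import *
goal(-.049,.178,.006,0)
c=snap('scene','s7.png');pipefit(c,[-.051,.18,.0],lambda y:.014+max(0,.155-y)*20/130)
E
```

```text
t 13.1 now gauge [-0.0495  0.2007] tip 0.0061 F [ 0.6 -0.4  0.4]
shift [-0.757  0.019  0.005] turn [ 0.   -0.   -0.03]  shift after turn [-0.757  0.017  0.005]
pipe gauge x,y mm, yaw deg [-58.28 177.31  -1.31] cost 331.4 mask 606
```

apply_moves:
  increments:
    - {"tx":-0.17,"ty":0,"tz":0,"ax":0,"ay":0,"az":0}
    - {"tx":-0.17,"ty":0,"tz":0,"ax":0,"ay":0,"az":0}
    - {"tx":-0.17,"ty":0,"tz":0,"ax":0,"ay":0,"az":0}
    - {"tx":-0.17,"ty":0,"tz":0,"ax":0,"ay":0,"az":0}
    - {"tx":-0.17,"ty":0,"tz":0,"ax":0,"ay":0,"az":0}
    - {"tx":-0.17,"ty":0,"tz":0,"ax":0,"ay":0,"az":0}
    - {"tx":-0.17,"ty":0,"tz":-0.026,"ax":0,"ay":0,"az":0}
    - {"tx":-0.17,"ty":0,"tz":-0.026,"ax":0,"ay":0,"az":0}
    - {"tx":-0.17,"ty":0,"tz":-0.026,"ax":0,"ay":0,"az":0}
    - {"tx":-0.17,"ty":0,"tz":-0.026,"ax":0,"ay":0,"az":0}
    - {"tx":-0.17,"ty":0,"tz":-0.026,"ax":0,"ay":0,"az":0}
    - {"tx":-0.17,"ty":0,"tz":-0.026,"ax":0,"ay":0,"az":0}

```text
time_s: 14.65
ee_pos: [0.5598, 0.0397, 0.2099]
eef_rot: [-3.142, 0.0, 1.608]
force: [-0.4, 0.9, 0.7]
grip_width: 0.0942
grip_force: 0.8
```

```bash
python3 - <<'E'
from h import *
goal(-.049,.06,.023,0)
c=snap('scene','s8.png');pipefit(c,[-.051,.12,.0],lambda y:.014+max(0,.155-y)*20/130)
i=cv2.imread('pics/s8.png')[130:270,230:370]
cv2.imwrite('pics/s8c.png',cv2.resize(i,None,fx=4,fy=4,interpolation=cv2.INTER_CUBIC))
E
```

```text
t 14.65 now gauge [-0.0497  0.1395] tip 0.0109 F [-0.4  0.9  0.7]
shift [-2.649  0.03  -0.405] turn [-0.001  0.    -0.029]  shift after turn [-2.649  0.023 -0.405]
pipe gauge x,y mm, yaw deg [-67.86 117.57  -1.46] cost 145.4 mask 419
```

View pics/s8c.png

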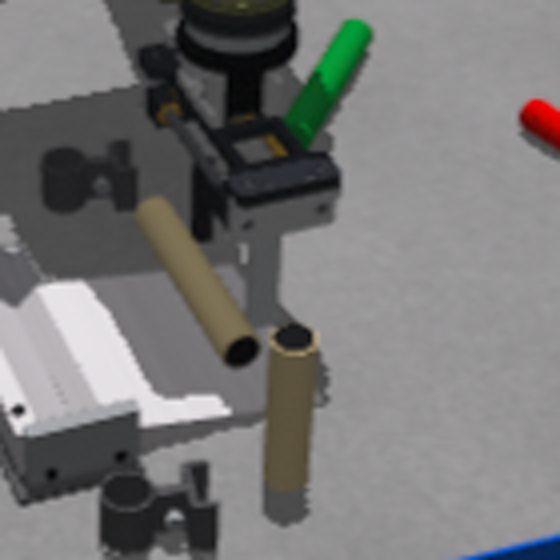

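The pipe is on the ramp, parallel to the V, resting against both fingers with its far end at (240,350). I continue up.

apply_moves:
  increments:
    - {"tx":-0.17,"ty":0,"tz":-0.026,"ax":0,"ay":0,"az":0}
    - {"tx":-0.17,"ty":0,"tz":-0.026,"ax":0,"ay":0,"az":0}
    - {"tx":-0.17,"ty":0,"tz":-0.026,"ax":0,"ay":0,"az":0}
    - {"tx":-0.17,"ty":0,"tz":-0.026,"ax":0,"ay":0,"az":0}
    - {"tx":-0.17,"ty":0,"tz":-0.026,"ax":0,"ay":0,"az":0}
    - {"tx":-0.17,"ty":0,"tz":-0.026,"ax":0,"ay":0,"az":0}
    - {"tx":-0.17,"ty":0,"tz":-0.026,"ax":0,"ay":0,"az":0}
    - {"tx":-0.17,"ty":0,"tz":-0.026,"ax":0,"ay":0,"az":0}
    - {"tx":-0.17,"ty":0,"tz":-0.026,"ax":0,"ay":0,"az":0}
    - {"tx":-0.17,"ty":0,"tz":-0.026,"ax":0,"ay":0,"az":0}
    - {"tx":-0.17,"ty":0,"tz":-0.026,"ax":0,"ay":0,"az":0}
    - {"tx":-0.17,"ty":0,"tz":-0.026,"ax":0,"ay":0,"az":0}

```text
time_s: 16.2
ee_pos: [0.5621, -0.0215, 0.2192]
eef_rot: [3.142, -0.0, 1.608]
force: [0.2, 2.2, 1.6]
grip_width: 0.0942
grip_force: 0.8
```

```bash
python3 - <<'E'
from h import *
goal(-.049,.047,.025,0)
c=snap('scene','s9.png');pipefit(c,[-.06,.056,.0],lambda y:.014+max(0,.155-y)*20/130)
E
```

```text
t 16.2 now gauge [-0.0498  0.0783] tip 0.0202 F [0.2 2.2 1.6]
shift [-1.042  0.031 -0.159] turn [ 0.   -0.   -0.03]  shift after turn [-1.042  0.028 -0.159]
pipe gauge x,y mm, yaw deg [-66.11  56.88  -0.98] cost 152.6 mask 424
```

apply_moves:
  increments:
    - {"tx":-0.15,"ty":0,"tz":-0.024,"ax":0,"ay":0,"az":0}
    - {"tx":-0.15,"ty":0,"tz":-0.024,"ax":0,"ay":0,"az":0}
    - {"tx":-0.15,"ty":0,"tz":-0.024,"ax":0,"ay":0,"az":0}
    - {"tx":-0.15,"ty":0,"tz":-0.024,"ax":0,"ay":0,"az":0}
    - {"tx":-0.15,"ty":0,"tz":-0.024,"ax":0,"ay":0,"az":0}
    - {"tx":-0.15,"ty":0,"tz":-0.024,"ax":0,"ay":0,"az":0}
    - {"tx":-0.15,"ty":0,"tz":-0.024,"ax":0,"ay":0,"az":0}
    - {"tx":-0.1,"ty":0,"tz":0,"ax":0,"ay":0,"az":0}
    - {"tx":-0.1,"ty":0,"tz":0,"ax":0,"ay":0,"az":0}
    - {"tx":-0.1,"ty":0,"tz":0,"ax":0,"ay":0,"az":0}
    - {"tx":-0.1,"ty":0,"tz":0,"ax":0,"ay":0,"az":0}
    - {"tx":-0.1,"ty":0,"tz":0,"ax":0,"ay":0,"az":0}

```text
time_s: 17.75
ee_pos: [0.5638, -0.0678, 0.2242]
eef_rot: [-3.142, 0.0, 1.608]
force: [-0.1, -0.2, -0.2]
grip_width: 0.0937
grip_force: 0.0
```

```bash
python3 - <<'E'
from h import *
goal(-.049,.06,.06,0)
c=snap('scene','s10.png');pipefit(c,[-.06,.0,.0],lambda y:.0248)
i=cv2.imread('pics/s10.png')[130:270,190:330]
cv2.imwrite('pics/s10c.png',cv2.resize(i,None,fx=4,fy=4,interpolation=cv2.INTER_CUBIC))
E
```

```text
t 17.75 now gauge [-0.05    0.0319] tip 0.0252 F [-0.1 -0.2 -0.2]
shift [ 0.936  0.029 -1.161] turn [-0.001  0.    -0.029]  shift after turn [ 0.936  0.032 -1.161]
pipe gauge x,y mm, yaw deg [-65.8    1.36  -0.51] cost 154.7 mask 427
```

View pics/s10c.png

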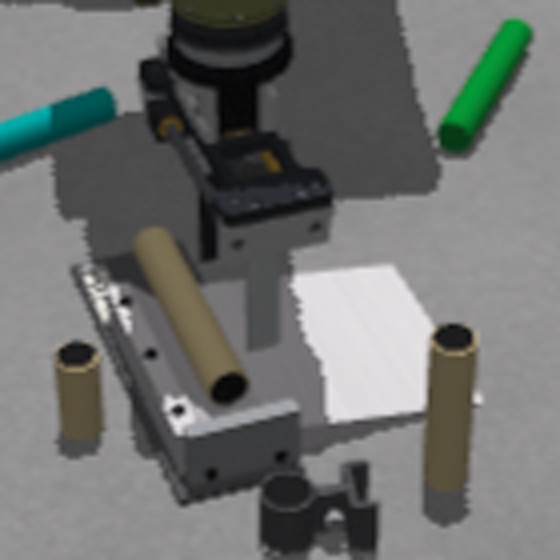

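The pipe lies in the V with its far end at (229,388). Next I lift clear, close the fingers and go behind its near end.

apply_moves:
  increments:
    - {"tx":0.1,"ty":0,"tz":-0.6,"ax":0,"ay":0,"az":0}
    - {"tx":0,"ty":0,"tz":-0.65,"ax":0,"ay":0,"az":0}
    - {"tx":0,"ty":-0.6,"tz":0,"ax":0,"ay":0,"az":0}
    - {"tx":0,"ty":-0.6,"tz":0,"ax":0,"ay":0,"az":0}
    - {"tx":0,"ty":-0.6,"tz":0,"ax":0,"ay":0,"az":0}
    - {"tx":0,"ty":-0.6,"tz":0,"ax":0,"ay":0,"az":0}
    - {"tx":-0.3,"ty":-0.6,"tz":0,"ax":0,"ay":0,"az":0}
    - {"tx":-0.4,"ty":-0.6,"tz":0,"ax":0,"ay":0,"az":0}
    - {"tx":-0.4,"ty":0,"tz":0,"ax":0,"ay":0,"az":0}
    - {"tx":0,"ty":0,"tz":0,"ax":0,"ay":0,"az":0}
  jaw: 1
  force: 10

```text
time_s: 19.05
ee_pos: [0.4576, -0.1021, 0.2624]
eef_rot: [3.14, 0.0, 1.607]
force: [1.0, 0.2, -0.4]
grip_width: 0.0005
grip_force: 0.0
```

```bash
python3 - <<'E'
from h import *
c=load('scene'); print('far end',w2g(px2w(c,*crop((229,388),190,130,4),.0248)))
print(get_obs()['grip_width']);goal(-.16,.0,.014,0)
c=snap('scene','s11.png');pipefit(c,[-.06,.0,.0],lambda y:.0248)
E
```

```text
far end [0.02928974 0.00108852]
0.0005181994191973244
t 19.05 now gauge [-0.1574  0.0018] tip 0.0634 F [ 1.   0.2 -0.4]
shift [-0.061 -0.087  1.648] turn [ 0.015  0.005 -0.041]  shift after turn [-0.061 -0.085  1.648]
pipe gauge x,y mm, yaw deg [-64.57   0.76  -1.25] cost 151.1 mask 430
```

apply_moves:
  increments:
    - {"tx":-0.06,"ty":-0.08,"tz":0.55,"ax":0,"ay":0,"az":0}
    - {"tx":0,"ty":0,"tz":0.55,"ax":0,"ay":0,"az":0}
    - {"tx":0,"ty":0,"tz":0.55,"ax":0,"ay":0,"az":0}
    - {"tx":0,"ty":0.2,"tz":0,"ax":0,"ay":0,"az":0}
    - {"tx":0,"ty":0.2,"tz":0,"ax":0,"ay":0,"az":0}
    - {"tx":0,"ty":0.15,"tz":0,"ax":0,"ay":0,"az":0}
    - {"tx":0,"ty":0.15,"tz":0,"ax":0,"ay":0,"az":0}
    - {"tx":0,"ty":0.15,"tz":0,"ax":0,"ay":0,"az":0}
    - {"tx":0,"ty":0.15,"tz":0,"ax":0,"ay":0,"az":0}
    - {"tx":0,"ty":0.15,"tz":0,"ax":0,"ay":0,"az":0}
    - {"tx":0,"ty":0.15,"tz":0,"ax":0,"ay":0,"az":0}

```text
time_s: 20.48
ee_pos: [0.4939, -0.102, 0.2122]
eef_rot: [-3.141, -0.0, 1.608]
force: [-3.2, -0.1, 1.7]
grip_width: 0.0005
grip_force: 1.2
```

```bash
python3 - <<'E'
from h import *
goal(-.1025,.0,.014,0)
c=snap('scene','s12.png');pipefit(c,[-.05,.0,.0],lambda y:.0248)
E
```

```text
t 20.48 now gauge [-0.1212  0.0005] tip 0.0132 F [-3.2 -0.1  1.7]
shift [-0.015  0.622 -0.026] turn [-0.001 -0.    -0.029]  shift after turn [-0.017  0.622 -0.026]
pipe gauge x,y mm, yaw deg [-45.43   1.02  -0.64] cost 156.3 mask 444
```

apply_moves:
  increments:
    - {"tx":0,"ty":0.1,"tz":0,"ax":0,"ay":0,"az":0}
    - {"tx":0,"ty":0.1,"tz":0,"ax":0,"ay":0,"az":0}
    - {"tx":0,"ty":0.1,"tz":0,"ax":0,"ay":0,"az":0}
    - {"tx":0,"ty":0.1,"tz":0,"ax":0,"ay":0,"az":0}
    - {"tx":0,"ty":0.1,"tz":0,"ax":0,"ay":0,"az":0}
    - {"tx":0,"ty":0,"tz":0,"ax":0,"ay":0,"az":0}

```text
time_s: 21.28
ee_pos: [0.5088, -0.1014, 0.2122]
eef_rot: [3.141, 0.0, 1.608]
force: [-1.3, 0.6, -0.9]
grip_width: 0.0003
grip_force: 0.0
```

apply_moves:
  increments:
    - {"tx":0,"ty":0.03,"tz":0,"ax":0,"ay":0,"az":0}
    - {"tx":0,"ty":0.03,"tz":0,"ax":0,"ay":0,"az":0}

```text
time_s: 21.52
ee_pos: [0.5104, -0.1014, 0.2122]
eef_rot: [-3.141, -0.0, 1.608]
force: [-2.1, -0.1, 0.3]
grip_width: 0.0005
grip_force: 0.9
```

apply_moves:
  increments:
    - {"tx":0,"ty":0.03,"tz":0,"ax":0,"ay":0,"az":0}
    - {"tx":0,"ty":0.03,"tz":0,"ax":0,"ay":0,"az":0}

```text
time_s: 21.78
ee_pos: [0.5123, -0.1013, 0.2122]
eef_rot: [-3.142, 0.0, 1.608]
force: [-1.2, 0.3, 1.0]
grip_width: 0.0004
grip_force: 0.9
```

apply_moves:
  increments:
    - {"tx":0,"ty":0.03,"tz":0,"ax":0,"ay":0,"az":0}
    - {"tx":0,"ty":0.03,"tz":0,"ax":0,"ay":0,"az":0}

```text
time_s: 22.02
ee_pos: [0.5133, -0.1013, 0.2121]
eef_rot: [-3.138, -0.0, 1.608]
force: [-18.8, -1.3, 14.0]
grip_width: 0.0005
grip_force: 9.5
```

apply_moves:
  increments:
    - {"tx":0,"ty":0.03,"tz":0,"ax":0,"ay":0,"az":0}
    - {"tx":0,"ty":0.03,"tz":0,"ax":0,"ay":0,"az":0}

```text
time_s: 22.28
ee_pos: [0.5142, -0.1013, 0.212]
eef_rot: [-3.133, -0.001, 1.608]
force: [-33.0, -2.9, 24.1]
grip_width: 0.0002
grip_force: 17.0
```

The force has risen to 33 N, so the pipe is home against the stop. I back off gently and lift.

apply_moves:
  increments:
    - {"tx":0,"ty":-0.04,"tz":0,"ax":0,"ay":0,"az":0}
    - {"tx":0,"ty":-0.04,"tz":0,"ax":0,"ay":0,"az":0}
    - {"tx":0,"ty":-0.1,"tz":0,"ax":0,"ay":0,"az":0}
    - {"tx":0,"ty":-0.4,"tz":0,"ax":0,"ay":0,"az":0}
    - {"tx":0,"ty":-0.5,"tz":0,"ax":0,"ay":0,"az":0}
    - {"tx":0,"ty":0,"tz":-0.8,"ax":0,"ay":0,"az":0}
    - {"tx":0,"ty":-0.3,"tz":-0.8,"ax":0,"ay":0,"az":0}
    - {"tx":0,"ty":-0.6,"tz":-0.8,"ax":0,"ay":0,"az":0}
    - {"tx":0,"ty":-0.6,"tz":-0.8,"ax":0,"ay":0,"az":0}
    - {"tx":0,"ty":0,"tz":0,"ax":0,"ay":0,"az":0}
    - {"tx":0,"ty":0,"tz":0,"ax":0,"ay":0,"az":0}

```text
time_s: 23.65
ee_pos: [0.4385, -0.104, 0.3077]
eef_rot: [-3.142, -0.0, 1.608]
force: [-0.4, -0.8, -0.2]
grip_width: 0.0001
grip_force: 0.0
```

```bash
python3 - <<'E'
from h import *
goal(-.16,.0,.1,0)
c=snap('scene','s13.png');p=pipefit(c,[-.02,.0,.0],lambda y:.0248)
px=c['pixels']
# dark plug / grey stop row along the pipe axis near the stop: brightness profile
hsv=cv2.cvtColor(px,cv2.COLOR_RGB2HSV)
for x in np.arange(-.11,.09,.01):
    u,v=w2px(c,np.r_[g2w(x,0),.0388]); print(round(x*1e3),hsv[int(round(v)),int(round(u))],end=' ')
c=snap('top','t13.png');h=cv2.cvtColor(c['pixels'],cv2.COLOR_RGB2HSV);print()
for x in np.arange(-.11,.085,.005):
    u,v=w2px(c,np.r_[g2w(x,0),.0388]); print(round(x*1e3),h[int(round(v)),int(round(u))],end=' ')
E
```

```text
t 23.65 now gauge [-0.1766  0.0007] tip 0.1087 F [-0.4 -0.8 -0.2]
shift [-0.02   0.555  0.289] turn [-0.001 -0.001 -0.031]  shift after turn [-0.022  0.554  0.289]
pipe gauge x,y mm, yaw deg [-35.6    1.43  -1.4 ] cost 186.5 mask 421
-110 [150   4  72] -100 [90 10 50] -90 [ 0  9 55] -80 [ 21  85 120] -70 [ 21  84 121] -60 [ 21  85 120] -50 [ 21  84 121] -40 [ 21  85 196] -30 [ 23  80 227] -20 [ 23  80 227] -10 [ 23  80 227] 0 [ 22  80 227] 10 [ 22  80 227] 20 [ 22  80 227] 30 [ 23  81 226] 40 [ 22  80 227] 50 [ 23  81 227] 60 [ 23  80 226] 70 [115   9 163] 80 [120   9  60] 
-110 [ 31  82 121] -105 [ 31  79 120] -100 [ 32  84 116] -95 [ 31  87 108] -90 [ 32  93 110] -85 [ 29  92 103] -80 [31 93 96] -75 [31 95 91] -70 [32 90 82] -65 [28 65 59] -60 [30 42 43] -55 [105  26  58] -50 [105  23  68] -45 [24 16 80] -40 [ 22  64 190] -35 [ 22  62 217] -30 [ 22  61 217] -25 [ 22  61 218] -20 [ 22  62 217] -15 [ 22  62 218] -10 [ 22  62 218] -5 [ 22  61 216] 0 [ 22  63 216] 5 [ 22  62 215] 10 [ 22  62 218] 15 [ 22  63 217] 20 [ 22  63 217] 25 [ 22  61 216] 30 [ 22  61 216] 35 [ 22  64 215] 40 [ 22  64 216] 45 [ 22  62 215] 50 [ 22  63 214] 55 [ 22  65 213] 60 [ 22  64 215] 65 [ 22  65 203] 70 [ 21  22 154] 75 [  0   0 158] 80 [ 45   3 169]
```

The cream surface runs from about −88 to +68 mm in the gauge frame, right up to the stop face. The robot is clear, so I hand in.

```bash
python3 -c "
from station import hand_in
print(hand_in())"
```

```text
the job is handed in; nothing more can be done
None
```

I rolled the cream pipe up the ramp into the V, pushed it home against the end stop (the push force rose to 33 N) and left it lying there; the job was handed in at about 24 s, and no verdict came back.

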